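# Present a bearing ball on its tray to the inspection reader

### The arm

A 6-joint arm with a two-finger parallel gripper is mounted at the origin on the work surface. World frame = base frame: x ahead of the robot, y to its left, z up, the work surface at z = 0. Lengths are in m, angles in rad, forces in N, time in s.
With the tool pointing down it reaches from about 0.325 to 0.775 m from the base axis. Payload 5.5 kg.
Tool frame: the origin (TCP) lies between the finger pads; the fingertips stand 8 mm ahead of it and the grasp point (between the pads) lies 11 mm behind it (tcp_to_tips is the distance from the TCP to the fingertips, in m); z points along the fingers, y is the line along which they close (so a half turn about z gives the same grasp; the last joint's range is limited). The gripper opens to 88 mm and grips with 3 to 60 N. Pads are 20 mm wide; open, the fingers measure 115 mm over their backs; the gripper's body (75 mm by 178 mm) begins 61 mm behind the grasp point.
Start: joints at [-1.332, 0.091, 1.231, -0, 1.82, -0.057], TCP at [0.175, -0.574, 0.231] pointing down, gripper open.
Joint ranges: [-2.87, 2.87], [-0.86, 2.18], [0.17, 2.46], [-1.51, 4.65], [0.06, 2.69], [-2.65, 2.65]. Speed limits (rad/s): [2.57, 2.57, 3.01, 3.14, 3.14, 3.14].

### API

Orientations are given as a unit quaternion [w, x, y, z].
In Python, from bench import * gives the robot as it stands. Calls block until the motion is done:
- move_to(position, orientation): joint-space move of the TCP to a pose.
- move_l(position, speed=0.15, orientation=None): straight line of the TCP; orientation=None keeps the orientation; speed is the mean speed in m/s.
- movej(angles): joint-space move.
- gripper_open() and close(): open the fingers fully, or close them until they stop; the grip force is fixed at half the most.
- hold(seconds).
- inverse_kinematics(position, orientation): joint angles nearest the present ones, or None.
- state(): the state.
- get_image(name): name is "scene" or "top" or "wrist"; returns a dict with "frame" (400x640x3 uint8, blue, green, red), "depth" (400x640 float32, m along the optical axis (not along the pixel's ray), 0 where there is no reading), "camera_matrix" (3x3 intrinsics, pixels), "k1" (the pictures are not rectified: a ray, as slopes to the right and down, at radius r is drawn at 1 + k1 r^2 times it, then the intrinsics apply), "view" (4x4, takes a point from world to camera coordinates). Camera axes: x right, y up, looking along -z (the intrinsics and any distortion apply to the point x, -y, -z); pixel columns grow to the right and rows downward; lengths in m; the calibration is good to about 2 mm. A picture is of the moment at which its call begins.
A pose or a line that the arm cannot do raises IKError and nothing moves.
- job_done(): hands the job in; it is judged then, once.
The state is a dict: "time": time; "joint_pos": joint angles; "dq": joint speeds; "joint_torque": joint torques, N m; "ee_pos": TCP position; "ee_rot": TCP orientation; "ft_force": force on the tool from outside, world axes, zero at the start; "moment": the same for the moment, N m; "finger_gap": finger opening in m; "finger_force": force on a finger pad.
Only numpy, scipy, OpenCV 4.12 (cv2) and the standard library are available. Lean on these libraries where they do the work, as an engineer would, in place of code of your own. Each camera call takes 0.05 s, during which the arm holds its last target. There are 200 camera calls.

### The job

Swing the inspection reader's door wide open by its upright handle. Then pick up the tray that carries the loose bearing ball by its grip, without tipping it so far that the ball leaves its pocket, and hold it level and still in front of the reader's lens: ball end towards the lens and square to it, the ball at the height of the lens axis, centred on it and about 8 cm in front of the window. The job finishes with the robot still holding the tray there in the air and the door open; leave the empty tray, the bin and the bottles where they are.

Things in the scene. Friction and masses are not known exactly. Their poses are not given: they have to be found in the camera images.
- reader: Inspection reader: fixed grey cabinet 220 mm deep (x, door included), 200 wide (y), 200 high, with a camera behind its door. Origin: on the bench, under the middle of the closed door's outer face; its x axis points from the front into the cabinet (front faces -x), z up. It stands in a different place and yaw each time, to the left of the bench.
- window (a point): Centre of the reader's window: the point on the lens axis in the plane of the closed door's outer face, at reader (0, 0, 115) mm; axes as the reader's. The lens looks out along -x.
- door (a joint): Reader's door angle in rad: 0 closed, grows as it swings out to a stop at 1.75; it starts shut or a little ajar (up to 0.25) and stays where it is left (light friction, about 0.06 N m). Panel 196 wide, 192 high, 12 thick, bottom 4 above the bench; vertical hinge at the reader's -y front edge, so that from above, opening is counterclockwise about the hinge.
- door_handle (a point): Grip point on the door's handle, 165 mm above the bench: an upright round steel bar, 12 mm in diameter, whose axis stands 40 mm in front of the door's outer face and 170 mm from the hinge line. Its free upper end (from 138 to 188 mm above the bench) carries nothing, so that it can be gripped from above and swivels in the fingers; two struts join it to the door lower down. Axes: door panel frame (x into the panel, y from hinge to free edge, z up).
- door_hinge (a point): Point on the door's hinge axis (vertical), at handle grip height, in the plane of the door's outer face.
- tray: The loaded tray, loose on the bench: grey plate 180 (x) x 80 (y) x 8 mm; origin: centre of the underside; z up. About 0.25 to 0.4 kg. In its middle an upright black grip; at its +x end, 60 mm from the middle, a round pocket 34 mm across and 3 mm deep with the ball; at its -x end, 60 mm from the middle, a fixed flat steel bar 30 (x) x 60 (y) x 8 high as balance weight.
- tray_grip (a point): Centre of the loaded tray's upright grip, 33 mm above the tray's underside; the grip is a block 12 mm thick along the tray's x, 44 wide along its y, from 8 to 58 mm above the tray's underside. The ball's nearest side is 31 mm from the grip's face or more. Axes as the tray's.
- tray_pocket (a point): Point over the centre of the loaded tray's pocket at the height of the ball's centre: tray (60, 0, 20) mm. Axes as the tray's.
- ball_center (a point): Centre of the loose steel ball, 30 mm in diameter, 0.11 kg. It has 8 mm of play every way in its pocket and rolls out over the rim when the tray is tipped about 35 degrees, less when it is jerked.
- spare_grip (a point): Centre of the grip of the empty tray, of the same shape as the loaded one; leave it alone. The two trays change places.
- bin_mid (a point): Middle of a grey parts bin 100 x 140 x 60 mm; leave it alone.
- glue_mid (a point): Middle of a red bottle 42 mm across, 130 high; leave it alone.
- flask_mid (a point): Middle of a white bottle 48 mm across, 110 high; leave it alone.

How it is judged:
By the outcome, as a careful person would: the job done as asked, in the order asked, and still so for the second after the job is handed in, while the arm keeps its last pose, push and grip.
It also fails if it takes over 72 s, if anything falls off the work surface, if the arm or the gripper's body presses on something with over 40 N, if the wrist force passes 120 N, or if a joint passes its speed limit or range.

## Working session

There is one attempt and no reset: what is moved stays moved. The work goes in short steps, each a Python script; the robot and the scene stay as the last script left them, time stands still between calls to the robot, and variables do not carry over. Pictures are saved under pics/ and viewed, at most 10 in all, crops included, and the job is handed in when it is done.

```bash
ls; mkdir -p pics; cat > h.py <<'E'
from bench import *
import numpy as np, cv2
def pts(im):
    "world points for every pixel from depth"
    K=np.array(im["camera_matrix"]);k1=im["k1"];V=np.array(im["view"]);d=im["depth"]
    h,w=d.shape;u,v=np.meshgrid(np.arange(w),np.arange(h))
    x,y=rays(im,u,v)
    P=np.stack([x*d,-y*d,-d,np.ones_like(d)],-1)@np.linalg.inv(V).T
    P=P[...,:3];P[d<=0]=np.nan
    return P
def rays(im,u,v):
    K=np.array(im["camera_matrix"]);k1=im["k1"]
    xd=(u-K[0,2])/K[0,0];yd=(v-K[1,2])/K[1,1];x,y=xd,yd
    for _ in range(8):
        s=1+k1*(x*x+y*y);x,y=xd/s,yd/s
    return x,y
def cast(im,u,v,z):
    x,y=rays(im,np.asarray(u,float),np.asarray(v,float));C=np.linalg.inv(np.array(im["view"]))
    d=np.stack([x,-y,-np.ones_like(x)],-1)@C[:3,:3].T;o=C[:3,3]
    return o+d*((z-o[2])/d[...,2])[...,None]
E
python3 - <<'E'
from h import *
import pickle
for n in("scene","top"):
    im=get_image(n);cv2.imwrite(f"pics/{n}0.png",im["frame"]);pickle.dump(im,open(n+".pkl","wb"))
    print(n,np.linalg.inv(np.array(im["view"])).round(3).tolist(),im["k1"],(im["depth"]>0).mean())
print(state())
E
```

```text
pics
scene [[0.614, -0.541, 0.575, 1.417], [0.79, 0.418, -0.45, -0.68], [0.003, 0.73, 0.683, 1.071], [0.0, 0.0, 0.0, 1.0]] -0.08542236890075078 0.98973828125
top [[-0.005, 0.998, -0.058, 0.544], [-1.0, -0.006, -0.018, -0.064], [-0.018, 0.058, 0.998, 1.177], [0.0, 0.0, 0.0, 1.0]] -0.017192311426889387 0.99594921875
{'time': 0.1, 'joint_pos': array([-1.33170083e+00,  9.17831275e-02,  1.23174218e+00, -1.16611476e-05,
        1.81975648e+00, -5.67195909e-02]), 'dq': array([-0.00041674, -0.00331228, -0.00313845,  0.00013893, -0.00094805,
        0.00015239]), 'joint_torque': array([ 2.55746643e-03, -4.47856343e+01, -4.07570994e+01,  7.00478442e-02,
        2.83966237e-02, -1.06217908e-04]), 'ee_pos': array([ 0.17484008, -0.57371809,  0.22963333]), 'ee_rot': array([-8.40541438e-04,  9.89081464e-01,  1.47367379e-01, -8.25360140e-05]), 'ft_force': array([ 0.29620089, -0.24608236, -0.22015801]), 'moment': array([ 0.04492848, -0.01579501, -0.05266162]), 'finger_force': 0.0, 'finger_gap': 0.08806642244693144}
```

View pics/top0.png

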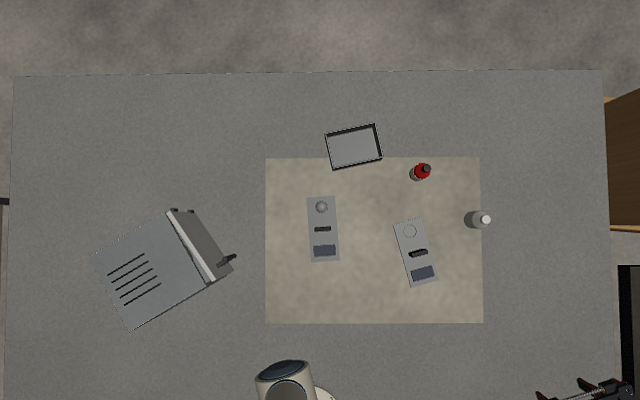

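View pics/scene0.png

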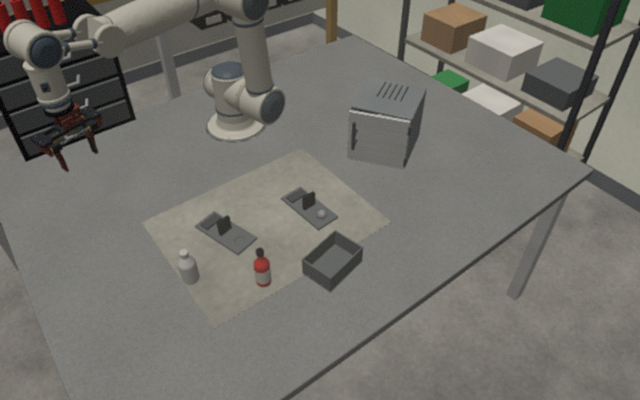

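The top view shows the reader on the left, with its roof corners near (93,255), (132,330), (207,285) and (168,212). The door is slightly ajar, with the hinge near (172,210) and the handle near (230,258). The loaded tray is the left one: ball at (321,207), grip at (322,229), weight at (324,251). The other tray is empty, at (417,252).

```bash
python3 - <<'E'
from h import *
import pickle
im=pickle.load(open("top.pkl","rb"));P=pts(im);f=im["frame"]
z=P[...,2]
def sub(u0,v0,u1,v1):
    m=np.zeros(z.shape,bool);m[v0:v1,u0:u1]=1;return m
print("bench z",np.nanmedian(z[100:140,150:250]))
R=sub(80,195,245,340)
print(np.histogram(z[R],bins=np.arange(0,.24,.01)))
roof=R&(z>.19)&(z<.215)
c=cv2.findContours(roof.astype(np.uint8),0,1)[0];c=max(c,key=cv2.contourArea)
print("roof",cv2.boxPoints(cv2.minAreaRect(c)), cv2.approxPolyDP(c,4,True)[:,0].tolist())
w=cast(im,c[:,0,0],c[:,0,1],.2)[:,:2].astype(np.float32);r=cv2.minAreaRect(w);print(r,cv2.boxPoints(r).round(4).tolist())
# trays
T=sub(298,185,350,270)
g=T&(z>.045)&(z<.075);print("grip",g.sum(),P[g].mean(0),cv2.minAreaRect(P[g][:,:2].astype(np.float32)))
pl=T&(z>.004)&(z<.02);print("plate",pl.sum(),cv2.minAreaRect(P[pl][:,:2].astype(np.float32)))
b=T&(z>.02)&(z<.04);print("ball",b.sum(),np.median(P[b],0))
o=cv2.resize(f[195:345,80:250],None,fx=4,fy=4,interpolation=cv2.INTER_CUBIC);o2=cv2.resize(f[180:275,290:360],None,fx=4,fy=4,interpolation=cv2.INTER_CUBIC)
cv2.imwrite("pics/c1.png",o)
E
```

```text
bench z -0.0006340678718171899
(array([5476,   96,   63,   68,   78,   78,   71,   74,   83,  105,   98,
         91,   98,  126,  101,  116,  119,  120,  142, 5295, 2778,    0,
          0]), array([0.  , 0.01, 0.02, 0.03, 0.04, 0.05, 0.06, 0.07, 0.08, 0.09, 0.1 ,
       0.11, 0.12, 0.13, 0.14, 0.15, 0.16, 0.17, 0.18, 0.19, 0.2 , 0.21,
       0.22, 0.23]))
roof [[ 85.253426 258.00577 ]
 [172.84332  205.99928 ]
 [216.6325   279.74948 ]
 [129.0426   331.75598 ]] [[169, 211], [88, 257], [129, 331], [206, 285], [173, 225], [210, 279], [215, 278]]
((0.4424207806587219, 0.3450533449649811), (0.20088821649551392, 0.23616258800029755), 30.462888717651367) [[0.29600000381469727, 0.39590001106262207], [0.4156999886035919, 0.1923000067472458], [0.5889000296592712, 0.29420000314712524], [0.4690999984741211, 0.49779999256134033]]
grip 73 [ 0.5298763  -0.05103061  0.05707477] ((0.529748797416687, -0.05041109770536423), (0.04255126044154167, 0.010705740191042423), 89.87388610839844)
plate 1716 ((0.5350947976112366, -0.053946852684020996), (0.14215192198753357, 0.23330092430114746), 89.62308502197266)
ball 94 [ 0.58909712 -0.04771025  0.02935303]
```

View pics/c1.png

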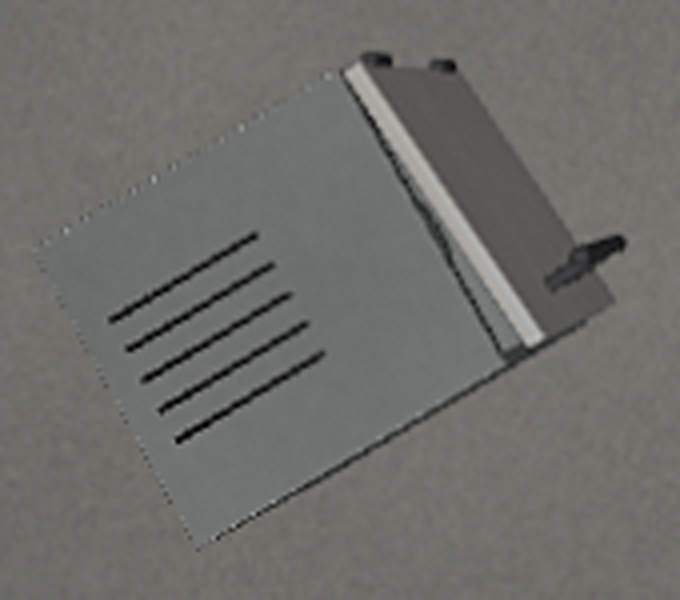

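```bash
python3 - <<'E'
from h import *
import pickle
im=pickle.load(open("top.pkl","rb"));P=pts(im)
C=lambda p,z:cast(im,*((np.array(p,float).T+.5)/4-.5+np.array([[80],[195]])),z)[:,:2]
c=C([(38,248),(198,548),(508,360),(338,70)],.2);print(c.round(4).tolist())
for i in range(4): print(np.linalg.norm(c[i]-c[(i+1)%4]).round(4),end=" ")
s=C([(110,321),(257,235),(178,440),(324,352)],.2)
for a,b in((c[3],c[0]),(c[2],c[1]),(s[1],s[0]),(s[3],s[2])):
    d=b-a;print("yaw",np.arctan2(d[1],d[0]))
d=c[0]-c[1];print("yaw back",np.arctan2(d[1],d[0])+np.pi/2)
d=C([(348,68),(535,345),(362,62),(546,338)],.196);print("door top",d.tolist(),[np.arctan2(*(e[::-1])) for e in(d[1]-d[0],d[3]-d[2])])
print("handle top",C([(551,286)],.188))
# empty depth check around handle
z=P[...,2]
for v in range(255,272): print(v,np.round(z[v,212:240],3).tolist())
E
```

```text
[[0.4694, 0.4937], [0.2966, 0.3954], [0.4045, 0.2154], [0.5727, 0.3173]]
0.1988 0.2098 0.1967 0.2044 yaw 2.100773932625832
yaw 2.1106991823629686
yaw 2.094518226548753
yaw 2.1078828523414472
yaw back 2.0879297619696313
door top [[0.5739904447432407, 0.3129174821482064], [0.4125089892374515, 0.2008123383436597], [0.5774731023297236, 0.3046501555324578], [0.41653420343960007, 0.19441116250937962]] [np.float64(-2.534750209638186), np.float64(-2.541022464739092)]
handle top [[0.44573387 0.1937996 ]]
255 [0.1, 0.095, 0.085, 0.076, 0.072, 0.06, 0.059, 0.042, 0.034, 0.025, 0.017, 0.008, -0.001, 0.002, -0.0, -0.002, -0.001, 0.131, 0.132, 0.124, 0.113, 0.108, 0.1, 0.089, -0.001, 0.003, 0.003, 0.0]
256 [0.111, 0.097, 0.09, 0.081, 0.072, 0.065, 0.057, 0.049, 0.042, 0.03, 0.025, 0.012, -0.003, 0.003, 0.167, 0.163, 0.158, 0.152, 0.142, 0.136, 0.122, 0.115, 0.106, 0.095, -0.003, -0.003, -0.002, -0.004]
257 [0.115, 0.107, 0.098, 0.091, 0.085, 0.07, 0.065, 0.054, 0.045, 0.037, 0.032, 0.18, 0.183, 0.184, 0.18, 0.173, 0.166, nan, 0.15, 0.14, 0.13, 0.119, 0.104, 0.096, -0.003, -0.002, 0.003, -0.006]
25
[... 2106 characters left out ...]
, 0.053, 0.042, 0.038, 0.024, 0.017, 0.008, 0.0, 0.001, -0.003, 0.001, 0.001, -0.0, -0.001]
269 [0.175, 0.168, 0.163, 0.157, 0.147, 0.143, 0.132, 0.127, 0.122, 0.111, 0.104, 0.095, 0.087, 0.079, 0.072, 0.063, 0.051, 0.039, 0.03, 0.018, 0.015, -0.001, 0.001, -0.002, 0.001, -0.002, -0.002, -0.0]
270 [0.183, 0.173, 0.168, 0.161, 0.156, 0.143, 0.138, 0.133, 0.124, 0.119, 0.106, 0.101, 0.094, 0.088, 0.075, 0.066, 0.064, 0.054, 0.044, 0.03, 0.019, 0.008, 0.002, -0.001, -0.004, -0.002, -0.002, -0.002]
271 [0.183, 0.18, 0.175, 0.168, 0.159, 0.151, 0.142, 0.137, 0.132, 0.123, 0.11, 0.109, 0.097, 0.092, 0.08, 0.077, 0.064, 0.058, 0.044, 0.023, -0.002, -0.002, -0.003, 0.002, -0.003, -0.001, 0.001, nan]
```

```bash
cat >> h.py <<'E'
YAW=2.10;RX=np.array([np.cos(YAW),np.sin(YAW)]);RY=np.array([-RX[1],RX[0]])
O=np.array([.494,.255]);H=O-.098*RY
def down(a):
    "tool down, finger line (tool y) at world yaw a"
    p=a+np.pi/2;return [0,np.cos(p/2),np.sin(p/2),0]
def handle(th):
    a=YAW-np.pi/2+th+np.pi   # door y (hinge->free edge)
    e=np.array([np.cos(a),np.sin(a)]);return H+.17*e+.04*np.array([-e[1],e[0]]),a-np.pi
E
sed -i 's/a=YAW-np.pi\/2+th+np.pi /a=YAW+np.pi\/2+th /' h.py
python3 - <<'E'
from h import *
import pickle
im=pickle.load(open("top.pkl","rb"))
c=cast(im,[224.5],[259.5],.188)[0];print("handle seen",c)
for t in(0,.05,.075,.1,.15): print(t,*handle(t))
P=pts(im);z=P[...,2];m=np.zeros(z.shape,bool);m[250:265,215:232]=1;m&=(z>.183)&(z<.195);print(P[m].mean(0),m.sum())
th=.075
for t in(.075,1.,1.7):
    p,a=handle(t);print(inverse_kinematics([*p,.154],down(a)))
print(inverse_kinematics([*(O-.14*RX),.117],down(YAW)))
p,a=handle(th)
move_to([*c[:2],.27],down(a));im=get_image("wrist");cv2.imwrite("pics/w1.png",im["frame"]);pickle.dump(im,open("w1.pkl","wb"))
print(state()["time"],state()["joint_pos"],state()["ee_pos"])
E
```

```text
handle seen [0.46114108 0.17708989 0.188     ]
0 [0.45204277 0.18412271] 0.5292036732051035
0.05 [0.45821603 0.17794816] 0.5792036732051034
0.075 [0.46141649 0.17497855] 0.6042036732051037
0.1 [0.46469017 0.17208987] 0.6292036732051036
0.15 [0.47144902 0.16656247] 0.6792036732051034
[0.46189385 0.17774968 0.1865258 ] 16
[ 2.93512578e-01 -1.99633106e-01  1.64638813e+00 -4.44089210e-16
  1.69483763e+00 -3.10691095e-01]
[ 1.59742004e-01  1.58456859e-01  1.29312411e+00 -4.44089210e-16
  1.69001169e+00 -1.36946167e+00]
[ 2.19901065e-01  4.81895808e-01  9.03038014e-01 -4.44089210e-16
  1.75665883e+00 -2.00930261e+00]
[ 1.74631741e-01  4.57134409e-02  1.47899610e+00 -4.44089210e-16
  1.61688311e+00 -1.92536826e+00]
2.9833 [ 2.96567674e-01 -1.81161667e-01  1.42513356e+00 -1.43916681e-04
  1.89780173e+00 -3.06405036e-01] [0.46141333 0.17650181 0.26988694]
```

View pics/w1.png

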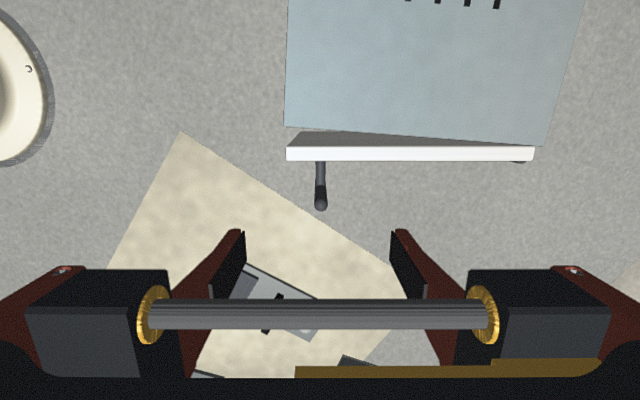

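The wrist view shows the handle top at (320,204), centred between the open fingers. The door's top edge runs (286,153)–(534,153), about 0.07 rad off the roof front edge, (284,125)–(546,146).

```bash
python3 - <<'E'
from h import *
import pickle
im=pickle.load(open("w1.pkl","rb"))
C=lambda p,z:cast(im,*np.array(p,float).T,z)[:,:2]
c=C([(320.5,203)],.188)[0];print("handle",c)
r=C([(284,125),(546,146)],.2);d=C([(287,161),(533,161)],.196)
for q in(r,d): e=q[0]-q[1];print(q.round(4).tolist(),np.arctan2(e[1],e[0]),np.linalg.norm(e))
th=.075;a=handle(th)[1]
move_l([*c,.154],.12,down(a)); print(state()["ft_force"])
close();s=state();print(s["finger_gap"],s["finger_force"],s["ft_force"],s["ee_pos"],s["time"])
E
```

```text
handle [0.4609587  0.18151228]
[[0.4017, 0.2191], [0.5744, 0.3195]] -2.6149470581227234 0.1997723138742723
[[0.4182, 0.197], [0.5775, 0.3069]] -2.537576358629341 0.19353858053799525
[-0.33591988  0.7253703   0.70591779]
0.011479454044863764 29.99992400407791 [ 0.26138523  0.74493552 -0.26993389] [0.46106286 0.1815966  0.15400553] 5.2583
```

```bash
python3 - <<'E'
from h import *
off=state()["ee_pos"][:2]-handle(.077)[0];print(off)
for t in np.linspace(.077,1.70,10)[1:]:
    p,a=handle(t);move_l([*(p+off*.5),.154],.12,down(a));s=state()
    print(round(t,2),s["time"],s["ft_force"].round(1),s["finger_gap"].round(4))
gripper_open();s=state();print(s["ft_force"],s["time"])
p=s["ee_pos"];move_l([p[0],p[1],.28],.2)
im=get_image("top");import pickle;pickle.dump(im,open("top2.pkl","wb"));cv2.imwrite("pics/c2.png",cv2.resize(im["frame"][150:350,60:360],None,fx=2.6,fy=2.6))
E
```

```text
[-0.00061285  0.00685214]Traceback (most recent call last):
  File "<stdin>", line 5, in <module>
AttributeError: 'float' object has no attribute 'round'
```

```bash
python3 - <<'E'
from h import *
off=np.array([-.0006,.0069])
for t in np.linspace(.077,1.70,10)[2:]:
    p,a=handle(t);move_l([*(p+off*.5),.154],.12,down(a));s=state()
    print(round(t,2),s["time"],s["ft_force"].round(1),round(s["finger_gap"],4))
gripper_open();s=state();print(s["ft_force"],s["time"])
p=s["ee_pos"];move_l([p[0],p[1],.28],.2)
im=get_image("top");import pickle;pickle.dump(im,open("top2.pkl","wb"));cv2.imwrite("pics/c2.png",cv2.resize(im["frame"][150:350,60:360],None,fx=2.6,fy=2.6))
E
```

```text
0.44 6.1 [ 2.3  6.2 -1.8] 0.0115
0.62 6.5083 [ 1.2  6.1 -0.7] 0.0111
0.8 6.9167 [0.4 6.  0.4] 0.0112
0.98 7.325 [0.2 4.4 0.6] 0.0112
1.16 7.7333 [-0.3  4.4  0.7] 0.0117
1.34 8.1417 [-1.6  3.8  0.2] 0.0111
1.52 8.55 [-1.2  1.4  0.7] 0.0115
1.7 8.9583 [ 0.3 -0.9  0.9] 0.0114
[-0.26127576 -0.52631374  0.01961021] 10.1917
```

View pics/c2.png

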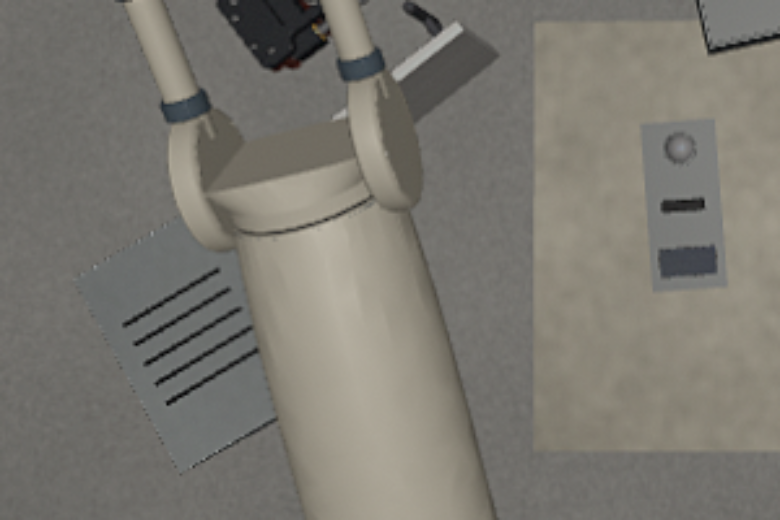

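The door now stands wide open, about 1.68 rad; its top strip runs from roughly (335,118) to (465,25) in the crop. The loaded tray hasn't moved: ball (680,147), grip (683,205), weight (687,261).

```bash
python3 - <<'E'
from h import *
import pickle
im=pickle.load(open("top.pkl","rb"))
C=lambda p,z:cast(im,*((np.array(p,float).T+.5)/2.6-.5+np.array([[60],[150]])),z)[:,:2]
q=C([(641,125),(714,120),(728,286),(654,292)],.008);f=(q[0]+q[1]-q[2]-q[3])/2
print(q.round(4).tolist(),q.mean(0),np.arctan2(f[1],f[0]),np.linalg.norm(f))
print("grip",C([(683,205)],.058),"ball",C([(680,148)],.026))
yaw=np.arctan2(f[1],f[0]);g=(q.mean(0)+C([(683,205)],.058)[0])/2
p=g-.0*f
move_to([*p,.25],down(yaw));im=get_image("wrist");cv2.imwrite("pics/w2.png",im["frame"]);pickle.dump(im,open("w2.pkl","wb"))
print(state()["time"],state()["joint_pos"],p,yaw)
E
```

```text
[[0.6161, -0.0064], [0.6209, -0.0846], [0.4444, -0.0982], [0.4384, -0.0196]] [ 0.5299668  -0.05219165] 0.07548173508373596 0.1775970509459196
grip [[ 0.53099957 -0.05148902]] ball [[ 0.59047171 -0.04829426]]
12.6333 [-1.60636249e-01 -8.37047213e-02  1.37181122e+00  1.46050009e-04
  1.85359969e+00 -2.37427480e-01] [ 0.53048318 -0.05184033] 0.07548173508373596
```

View pics/w2.png

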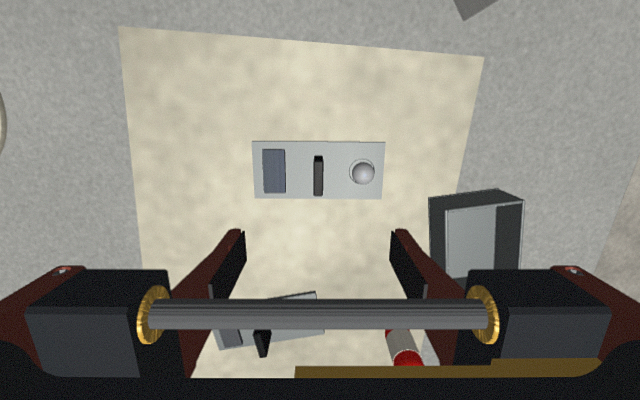

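The wrist view shows the tray square to the gripper: plate corners (252,141)–(385,142) and (254,198)–(383,199), grip at (318,176), ball at (362,172). Fully open fingers closing along tray x would foul the ball and the weight. I'll turn 90° and grip the block across its 44 mm width.

```bash
python3 - <<'E'
from h import *
import pickle
im=pickle.load(open("w2.pkl","rb"))
C=lambda p,z:cast(im,*np.array(p,float).T,z)[:,:2]
q=C([(252,141),(385,142),(383,199),(254.5,198)],.008);f=(q[1]+q[2]-q[0]-q[3])/2
g=C([(318.5,157),(318.5,154)],.058);yaw=np.arctan2(f[1],f[0])
print(q.mean(0),yaw,np.linalg.norm(f),np.linalg.norm(q[0]-q[3]),g)
print("ball",C([(362,171)],.022))
p=(q.mean(0)+[.5300,-.0522])/2
a=yaw-np.pi/2
move_to([*p,.2],down(a));print(state()["joint_pos"])
move_l([*p,.031],.08);print(state()["ft_force"])
close();s=state();print(p,s["finger_gap"],s["finger_force"],s["ft_force"],s["time"])
im=get_image("wrist");cv2.imwrite("pics/w3.png",im["frame"])
E
```

```text
[ 0.53168362 -0.05083904] 0.06944992080066385 0.17998898848135222 0.07955419074339716 [[ 0.52934313 -0.0245576 ]
 [ 0.52906663 -0.02101497]]
ball [[ 0.58886809 -0.04395252]]
[-1.60304825e-01 -9.22925392e-02  1.46794513e+00 -2.07457022e-06
  1.76580755e+00  1.33977635e+00]
[ 0.32736823  0.46830865 -0.24323124]
[ 0.53084181 -0.05151952] 0.044214624833150126 29.999871253967285 [ 0.76796852 -0.10217937  0.66661101] 17.05
```

View pics/w3.png

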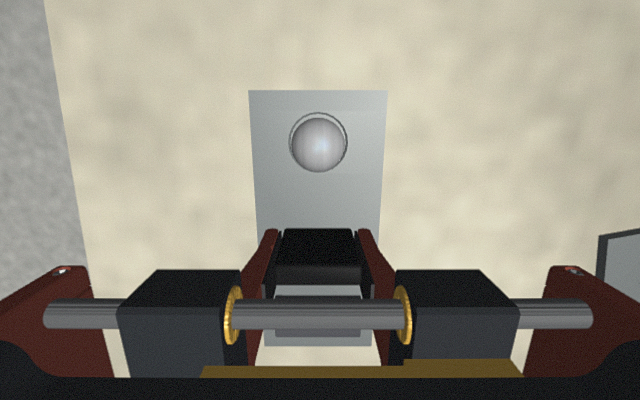

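The wrist view shows the grip block held between both pads (270–370, 230–290), with the ball at (319,145) in its pocket. Next: lift gently and carry.

```bash
sed -i 's/^O=.*;H/O=np.array([.494,.257]);H/' h.py; python3 - <<'E'
from h import *
p=state()["ee_pos"]
move_l([p[0],p[1],.06],.03);s=state();print(s["ft_force"],s["moment"],s["finger_gap"])
move_l([p[0],p[1],.16],.06)
a=YAW-np.pi/2
move_l([*(O-.22*RX),.16],.035,down(a));s=state();print(s["time"],s["joint_pos"])
move_l([*(O-.14*RX),.126],.04);hold(.5)
s=state();print(s["time"],s["ee_pos"],s["ft_force"],s["moment"],s["finger_gap"])
import pickle
for n in("wrist","top","scene"):
    im=get_image(n);pickle.dump(im,open(n+"3.pkl","wb"));cv2.imwrite(f"pics/{n}3.png",im["frame"])
t=cv2.imread("pics/top3.png")[150:350,150:400];sc=cv2.imread("pics/scene3.png")[50:250,250:500]
cv2.imwrite("pics/m3.png",cv2.resize(np.vstack([t,sc]),None,fx=1.5,fy=1.5))
E
```

```text
[-0.09660743 -0.50459811 -3.79401998] [-0.01717304  0.01439554  0.08587143] 0.043685443586126055
24.1833 [ 5.44696966e-02  1.11783348e-01  1.33332462e+00 -1.63995908e-05
  1.69647994e+00 -4.74570828e-01]
27.0083 [0.56467453 0.1361445  0.12600045] [-0.53747571 -0.02473732 -4.36638863] [-0.01585596 -0.08611423  0.01071993] 0.04416057301231617
```

View pics/wrist3.png

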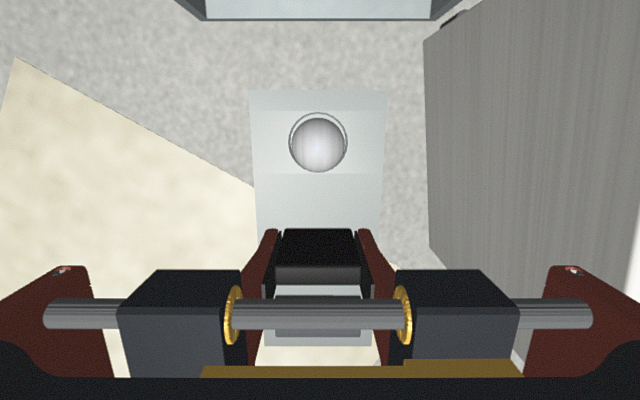

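View pics/m3.png

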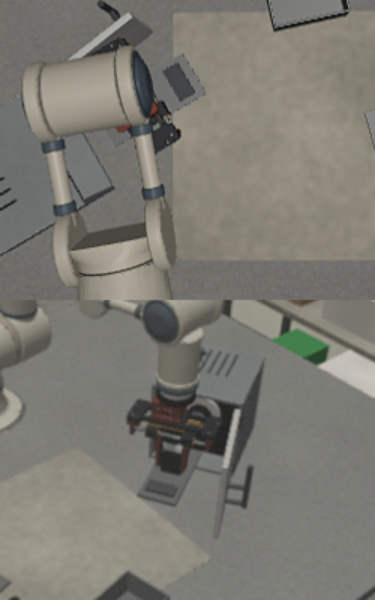

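The wrist view shows the tray's front corners at (249,90) and (388,90), the same pixels as before lifting, so it hasn't slipped or tilted. The cabinet's front edge, (205,20)–(432,20), is parallel to the tray and centred on it. The ball, at (318,145), is in its pocket and the door is open.

```bash
python3 - <<'E'
from h import *
import pickle
im=pickle.load(open("wrist3.pkl","rb"));P=pts(im);f=im["frame"]
def rd(p): d=p[...,:2]-O; return np.stack([d@RX,d@RY,p[...,2]],-1).round(4)
print("ball top",rd(np.nanmedian(P[143:148,316:321].reshape(-1,3),0)))
print("plate L/R front",rd(P[95,256]),rd(P[95,382]),"mid L/R",rd(P[220,264]),rd(P[220,376]))
print("ball circle cast",rd(cast(im,[318.5],[145],.115)[0]))
for v in range(2,30,3): print(v,[rd(P[v,u]).tolist() for u in(240,318,400)])
for z in(0,.012,.2): print(z,rd(cast(im,[205,432],[20,20],z)).tolist())
E
```

```text
ball top [-0.078  -0.0003  0.1289]
plate L/R front [-0.0524  0.0354  0.1022] [-0.0523 -0.0371  0.102 ] mid L/R [-0.1289  0.0347  0.1024] [-0.1289 -0.0379  0.1024]
ball circle cast [-0.0795 -0.0005  0.115 ]
2 [[0.0245, 0.0633, 0.0076], [0.0244, -0.0003, 0.0078], [0.0246, -0.0671, 0.0073]]
5 [[0.0222, 0.0633, 0.0081], [0.0218, -0.0003, 0.0091], [0.0227, -0.0675, 0.0065]]
8 [[0.0202, 0.0636, 0.0076], [0.0199, -0.0003, 0.0084], [0.0204, -0.0675, 0.0072]]
11 [[0.0181, 0.0638, 0.0075], [0.0185, -0.0003, 0.0059], [0.0178, -0.0673, 0.0085]]
14 [[0.0161, 0.0641, 0.0069], [0.016, -0.0003, 0.007], [0.0157, -0.0676, 0.0082]]
17 [[0.0139, 0.0643, 0.0068], [0.0138, -0.0003, 0.0069], [0.0135, -0.0678, 0.0081]]
20 [[0.0133, 0.0658, 0.0008], [0.0133, -0.0003, 0.0007], [0.0135, -0.0699, 0.0001]]
23 [[0.0113, 0.0662, -0.0001], [0.0117, -0.0003, -0.002], [0.0111, -0.07, 0.0006]]
26 [[0.0091, 0.0665, -0.0006], [0.0091, -0.0003, -0.0009], [0.0089, -0.0703, 0.0002]]
29 [[0.0069, 0.0668, -0.001], [0.0067, -0.0003, -0.0004], [0.0069, -0.0707, -0.0007]]
0 [[0.0136, 0.0959, 0.0], [0.0136, -0.0972, 0.0]]
0.012 [[0.0104, 0.0917, 0.012], [0.0104, -0.093, 0.012]]
0.2 [[-0.0405, 0.0271, 0.2], [-0.0405, -0.0278, 0.2]]
```

```bash
python3 -c "
from bench import *
hold(.5);print(job_done(),state()['time'])"
```

```text
the job is handed in; nothing more can be done
the job is handed in; nothing more can be done
```

I've handed the job in with the door open to about 1.7 rad and the tray held level and square to the lens; the ball is in its pocket, about 8 cm in front of the window and on the lens axis to within about 1–2 mm.

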